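# Padlock from the gravity lane, pushed home under the marking machine's guard

### The job

The next padlock has to go into the marking machine: take the front padlock off its roller lane so that the ones behind roll up to the stop, and lay it flat on the machine's infeed bed in front of the clear guard, shackle towards the machine. Then, keeping the fingers out of the guard, use the wooden push stick to slide it under the guard until its shackle is fully against the stop inside, and lay the stick back in its tray on the machine the way it lay. Set the padlock down without dropping it, and leave the cartons and everything else as they are.

Things in the scene. Friction and masses are not known exactly. Their poses are not given: they have to be found in the camera images.
- padlock_1: Front padlock of three in the lane: steel, lying on its back, 0.2-0.31 kg. Origin on its underside; x from keyway to shackle, z up out of its face. Body: x -30 to +4, y -20 to +20, z 0 to 18 mm; shackle 31 mm wide, at mid-height, to x +31 mm. Starts on the sloped rollers, keyway face at the stop, shackle uphill (away from the robot). Grip the body's two sides (40 mm apart, body centre x -13 mm).
- shackle_end (a point): Outermost point of padlock_1's shackle, x +31 mm, at mid-height.
- padlock_2: Same kind of padlock, next behind padlock_1 (61 mm further uphill), resting against its shackle. It rolls down to the stop by itself, about 61 mm in under 1 s, when padlock_1 is lifted out.
- padlock_3: Same kind of padlock, third in the lane, behind padlock_2.
- lock_lane: Fixed gravity lane of the padlocks, left or right of the carton lane: roller track 31 mm wide on legs, sloping 14 deg (0.244 rad). Origin on the bench below the front stop, x uphill (away from the robot), z up. Roller tops 140 mm above the bench at the stop; the stop is 34 mm wide, 10 mm high. Guides, 13 mm above the rollers, begin 50 mm uphill of it: the front padlock's body sides are free.
- lane_front (a point): Point on the roller tops, 30 mm uphill of the lock lane's stop: where the origin of the foremost padlock lies.
- lane_second (a point): Point on the roller tops, 61 mm uphill of lane_front: where the origin of the second padlock lies.
- marker_machine: Fixed marking machine on a riser, 196 mm high in all, clear guard in front. Origin on the bench below the guard's front face; x = feed direction (away from the robot), z up. Bed top z 106 mm. Infeed bar 28 mm wide, x -112 to 0 mm, its sides free 20 mm down. 12 mm high guides: 62 mm apart at x -41 mm, narrowing to 45 mm at x -6 mm, then straight to the stop face at x +86 mm. Guard opening 45 mm wide, 26 mm high.
- infeed (a point): Point on top of the infeed bar on the feed line, 55 mm in front of the guard: the place for the padlock's origin when it is laid down (its x in the feed direction, shackle towards the guard).
- home (a point): Point on top of the bed, 55 mm beyond the guard's front: where the padlock's origin lies when its shackle is against the stop.
- guard_front (a point): Point on top of the bed, on the feed line, at the front face of the guard.
- push_stick: Beech push stick, 0.09 kg: a shoe 18 mm wide, 14 mm high, x -25 to +110 mm, with a blunt rubber nose 20 mm wide at +110 mm, and an upright grip, x -15 to +15 mm, 16 mm thick across y, top at z 62 mm. Origin on its underside below the grip, x towards the nose, z up. Take the grip by its sides from above. Starts in its tray, nose in the feed direction.
- stick_tip (a point): Middle of the lower edge of the push stick's nose (x +110 mm of push_stick).
- stick_rest (a point): Point on the floor of the stick's tray where the stick's origin belongs. The tray: a steel trough at the machine's right side, along the feed direction, from 37 mm behind this point to 73 mm ahead of it, 30 mm wide inside, walls 14 mm high leaning outward, ends open, floor 106 mm above the bench.
- rest_tip (a point): Point 110 mm from stick_rest in the feed direction: where the stick's nose belongs in the tray.
- carton_1: Front one of three small cardboard cartons (50 x 70 x 50 mm) in the other gravity lane; origin on its underside. Leave it.
- carton_2: Carton behind carton_1. Leave it.
- carton_3: Carton behind carton_2. Leave it.
- padlock_brass: Larger loose brass padlock (68 x 45 x 21 mm) lying on the bench near its front edge; origin on its underside. Not part of the job.
- key_blank_1: Key with a black head (75 x 25 x 9 mm) lying on the bench near its front edge. Not part of the job.
- bolt_m10: Brass bolt (56 mm) lying right of the vice. Not part of the job.

How it is judged (in metres and radians):
On the way, in this order (a step that is already met when the one before it is completed fails the run):
1. the front padlock is lifted out of the lane and the two behind have rolled forward, the next one up to the stop (distance between padlock_1 and lane_front above 0.045 m and distance between padlock_2 and lane_front below 0.012 m and distance between padlock_3 and lane_second below 0.015 m), for 0.2 s.
2. the padlock lies flat and released on the infeed bed in front of the guard, shackle towards the machine (x of padlock_1 in the frame of marker_machine between -0.085 and -0.03 m and x of shackle_end in the frame of marker_machine above -0.055 m and y of padlock_1 in the frame of marker_machine between -0.012 and 0.012 m and z of padlock_1 in the frame of marker_machine between 0.102 and 0.11 m and angle between padlock_1's own z axis and vertical below 0.1 rad and angle between the x axis of padlock_1 and the x axis of marker_machine, either way round below 0.25 rad and contact force between the fingers and padlock_1 below 0.05 N), for 0.2 s.
3. the push stick presses the padlock home against the stop under the guard (x of shackle_end in the frame of marker_machine above 0.079 m and x of padlock_1 in the frame of marker_machine between 0.0505 and 0.0585 m and y of padlock_1 in the frame of marker_machine between -0.005 and 0.005 m and z of padlock_1 in the frame of marker_machine below 0.111 m and angle between padlock_1's own z axis and vertical below 0.1 rad and angle between the x axis of padlock_1 and the x axis of marker_machine, either way round below 0.12 rad and contact force between push_stick and padlock_1 above 0.2 N), for 0.06 s.
4. the push stick lies back in its tray, nose in the feed direction, released (distance between push_stick and stick_rest below 0.022 m and distance between stick_tip and rest_tip below 0.022 m and angle between push_stick's own z axis and vertical below 0.12 rad and linear speed of push_stick below 0.02 m/s and contact force between the fingers and push_stick below 0.05 N), for 0.2 s.
At the end, for the whole second after the job is handed in: padlock_1 lies flat and square at home, shackle within about 4 mm of the stop (sideways 5 mm, 0.1 rad); padlock_2 is at the lane's stop (12 mm) and padlock_3 behind it (15 mm); the stick lies upright in its tray, nose in the feed direction, both ends within 22 mm; cartons in place; all at rest (x of shackle_end in the frame of marker_machine above 0.079 m and x of padlock_1 in the frame of marker_machine between 0.0505 and 0.0585 m and y of padlock_1 in the frame of marker_machine between -0.005 and 0.005 m and z of padlock_1 in the frame of marker_machine below 0.111 m and angle between padlock_1's own z axis and vertical below 0.1 rad and angle between the x axis of padlock_1 and the x axis of marker_machine, either way round below 0.12 rad and distance between padlock_2 and lane_front below 0.012 m and distance between padlock_3 and lane_second below 0.015 m and distance between push_stick and stick_rest below 0.022 m and distance between stick_tip and rest_tip below 0.022 m and angle between push_stick's own z axis and vertical below 0.12 rad and linear speed of each of push_stick, padlock_1, padlock_2 below 0.02 m/s and distance of carton_1 from where it was at the start of the episode below 0.015 m); the robot touches nothing.
It fails at once if the padlock is touched by the fingers under the guard instead of being pushed with the stick (contact force between the fingers and padlock_1 above 0.3 N and x of padlock_1 in the frame of marker_machine above -0.004 m and z of padlock_1 in the frame of marker_machine below 0.136 m and y of padlock_1 in the frame of marker_machine between -0.03 and 0.03 m).
It fails at once if the padlock is dropped (falls free faster than 0.6 m/s) (linear speed of padlock_1 above 0.6 m/s and contact force between the fingers and padlock_1 below 0.01 N).
It fails at once if another thing of the bench, or a carton, is shifted by more than 2 cm (distance of any of carton_1, carton_2, carton_3, padlock_brass, key_blank_1, bolt_m10 from where it was at the start of the episode above 0.02 m).
It also fails if it takes over 58 s, if anything falls off the work surface, if the arm or the gripper's body presses on something with over 40 N, if the wrist force passes 120 N, or if a joint passes its speed limit or range.

### The arm

A 6-joint arm with a two-finger parallel gripper is mounted at the origin on a cart in front of the work surface, level with it; the furniture and walls round the work are solid. World frame = base frame: x ahead of the robot, y to its left, z up, the work surface at z = 0. Lengths are in mm, angles in degrees, forces in N, time in s.
With the tool pointing down it reaches from about 300 to 850 mm from the base axis. Payload 4.2 kg.
Tool frame: the origin (TCP) lies on the centre line of the jaws, within the pads' length; the fingertips stand 14 mm ahead of it and the grasp point (between the pads) lies 5 mm behind it (env.finger_overhang is the z of the fingertips in the tool frame, in mm); z points along the fingers, y is the line along which they close (so a half turn about z gives the same grasp; the last joint's range is limited). The gripper opens to 91 mm and grips with 3 to 60 N. Pads are 32 mm wide; open, the fingers measure 118 mm over their backs; the gripper's body (76 mm by 178 mm) begins 60 mm behind the grasp point.
Start: joints at [-73.396, 18.312, 89.639, -0, 72.044, -1.146], TCP at [175.302, -547.641, 227.976] pointing down, gripper open.
Joint ranges: [-177.97, 177.97], [-48.28, 115.42], [12.27, 149.76], [-77.06, 257.06], [2.81, 150.46], [-146.56, 146.56]. Speed limits (degrees/s): [147.25, 147.25, 180, 180, 180, 180].

### API

Orientations are given as [roll, pitch, yaw] about the fixed x, y, z axes, in that order (R = Rz(yaw) Ry(pitch) Rx(roll)).
In Python, from workcell import sensors, viewer, env gives the robot as it stands. The module is installed in compiled form; this text tells all that it offers.
- The arm moves only by the tool step_arm, never from a script. Its argument "plan" is one flat list of numbers, 6 for each row, row after row: the shift along the tool's x, y, z in cm, then the turn, a rotation vector about the tool's x, y, z in rad. In form: [x, y, z, wx, wy, wz, x, y, z, wx, wy, wz, ...]. A call has 1 to 5 rows; each row shifts and turns the commanded pose from where the row before left it, along the tool's axes as they then stand; what a row does not reach is not made up. A row lasts 1/12 s, in which the tool goes at most 41.7 mm and 7.16 degrees, less where a joint would pass 70% of its speed; a pose out of reach is approached as far as the arm can. A call is refused whole if a number of a shift passes 4.17 or a number of a turn 0.125, either way. A call with a gripper value outside its range is refused whole. "hand" is the finger opening in cm, from 0 to 9.12, set as the call begins (left out, the last holds). The fingers move at their own pace and stop on an object; "newtons" is the grip in N (left out, the last holds). Time passes only in rows, so rows that do not move let the fingers close. It gives the time, the measured TCP pose, the force, the opening and the grip force at its end, in the units of the state.
- sensors.state(): the state, without advancing time (a new reading comes with each control period).
- viewer.grab_frame(name): name is "side" or "top"; returns a dict with "img" (384x512x3 uint8, red, green, blue), "fx", "fy", "cx", "cy" (pixels), "k1" (the pictures are not rectified: a ray, as slopes to the right and down, at radius r is drawn at 1 + k1 r^2 times it, then the intrinsics apply), "position" and "attitude" of the camera in the world. Camera axes: x right, y down, z forward; pixel columns grow to the right and rows downward; lengths in mm; the calibration is good to about 2 mm. A picture is of the moment at which its call begins. There is no depth.
- env.job_done(): hands the job in; it is judged then, once.
Trained networks look in a picture, given as the dict that the camera call returned (one of the last four; its "shot" number tells which), for a name from the list of things; names that differ only in an ending like _2 or _b are one class to them, and where a whole thing is asked for, a point or a joint stands for the part that bears it (a point fixed in the world has none). Each returns a list of dicts, best first, with "score" (0 to 1); they miss things now and then, are a little off and sometimes report something else, mostly with a low value. They report only what shows in the picture. A call takes as long as a camera call.
- viewer.boxes_of(name, picture): "location" ([column, row] in pixels, amid what is visible of it).
- viewer.pinpoint(name, picture): "location" ([column, row] in pixels: a listed point, or the origin of a listed thing).
The state is a dict: "time_s": time; "qpos": joint angles; "qvel": joint speeds; "effort": joint torques, N m; "ee_pos": TCP position; "ee_rot": TCP orientation; "force": force on the tool from outside, world axes, zero at the start; "torque": the same for the moment, N m; "gripper_width": finger opening in mm; "gripper_force": force on a finger pad.
Only numpy, scipy, OpenCV 4.12 (cv2) and the standard library are available. Lean on these libraries where they do the work, as an engineer would, in place of code of your own. Each camera call takes 0.05 s, during which the arm holds its last target. There are 200 camera calls.

## Working session

There is one attempt and no reset: what is moved stays moved. The work goes in short steps, Python scripts to look and compute and a tool call to move; the robot and the scene stay as the last step left them, time stands still between calls to the robot, and variables do not carry over. Pictures are saved under pics/ and viewed, at most 10 in all, crops included, and the job is handed in when it is done.

Besides the shell and the picture viewer there is one more tool, called as a command line: name --argument value ..., lists and objects as JSON in quotes. step_arm: Moves the arm, as the interface text tells. Its arguments: {"type":"object","properties":{"plan":{"type":"array","items":{"type":"number"}},"hand":{"type":"number"},"newtons":{"type":"number"}},"required":["plan"]}

```bash
mkdir -p pics; cat > h.py <<'E'
import numpy as np, cv2
from scipy.spatial.transform import Rotation as R
from scipy.optimize import least_squares
from workcell import sensors, viewer, env
def rot(a):
    a=np.array(a,float)
    if a.shape==(3,3): return a
    return R.from_euler('xyz',a,degrees=True).as_matrix()
def ray(p,uv):
    d=(np.array(uv,float)-[p['cx'],p['cy']])/[p['fx'],p['fy']]
    u=d.copy()
    for _ in range(20): u=d/(1+p['k1']*(u@u))
    v=rot(p['attitude'])@np.r_[u,1]
    return np.array(p['position'],float),v/np.linalg.norm(v)
def onz(p,uv,z):
    o,v=ray(p,uv); return o+v*(z-o[2])/v[2]
def tri(rs):
    A=sum(np.eye(3)-np.outer(v,v) for o,v in rs); b=sum((np.eye(3)-np.outer(v,v))@o for o,v in rs)
    x=np.linalg.solve(A,b); return x,[round(float(np.linalg.norm(np.cross(x-o,v))),1) for o,v in rs]
def proj(p,X):
    c=rot(p['attitude']).T@(np.array(X,float)-p['position']); u=c[:2]/c[2]; u=u*(1+p['k1']*(u@u))
    return u*[p['fx'],p['fy']]+[p['cx'],p['cy']]
def shots(): return {n:viewer.grab_frame(n) for n in('side','top')}
def save(p,f,crop=None,s=1):
    im=p['img'][:,:,::-1]
    if crop: x0,y0,x1,y1=crop; im=im[y0:y1,x0:x1]
    cv2.imwrite('pics/'+f,cv2.resize(im,None,fx=s,fy=s,interpolation=cv2.INTER_CUBIC))
def move(d_world,rotvec=None):
    "tool-frame cm for a world shift mm"
    s=sensors.state(); return (rot(s['ee_rot']).T@np.array(d_world))/10
E
python3 - <<'E'
from h import *
s=sensors.state(); print(s)
P=shots()
for n,p in P.items():
    print(n,{k:v for k,v in p.items() if k!='img'}); save(p,n+'0.png',s=1.5)
for nm in ['lane_front','lane_second','infeed','home','guard_front','stick_tip','stick_rest','rest_tip','shackle_end','padlock_1','push_stick','marker_machine','lock_lane','carton_1']:
    L={n:viewer.pinpoint(nm,p) for n,p in P.items()}
    for n in L: print(nm,n,[(np.round(d['location'],1).tolist(),round(d['score'],2)) for d in L[n][:3]])
    if all(L.values()):
        x,e=tri([ray(P[n],L[n][0]['location']) for n in L]); print('   ',x.round(1),e)
E
```

```text
{'time_s': 0.0, 'qpos': array([-7.33961814e+01,  1.83527767e+01,  8.97077934e+01, -5.43265693e-04,
        7.20446635e+01, -1.14766360e+00]), 'qvel': array([-0.09013214,  0.02570428,  0.07368742,  0.04480532, -0.01540723,
       -0.03968267]), 'effort': array([ 3.76721800e-07, -4.12453687e+01, -2.31972599e+01,  7.27023580e-02,
        4.58435481e-02, -1.63268041e-04]), 'ee_pos': array([ 175.15064662, -547.15367024,  227.09948966]), 'ee_rot': array([-1.79894777e+02, -1.59134543e-03,  1.77516487e+01]), 'force': array([ 0.40520401, -0.52610635, -0.37680899]), 'torque': array([ 0.02835988, -0.01223801, -0.02136112]), 'gripper_force': 0.0, 'gripper_width': 91.08317027470594}
side {'fx': 391.2273418751038, 'fy': 391.2273418751038, 'cx': 251.95644887890427, 'cy': 197.08329025476547, 'k1': -0.012201532081519416, 'position': array([245.49087856, 587.94100727, 626.87699861]), 'attitude': array([-124.0346961 ,   -0.29555546, -152.10699456]), 'shot': 1}
top {'fx': 392.94520952194154, 'fy': 392.94520952194154, 'cx': 246.52799975962688, 'cy': 187.93318940810374, 'k1': -0.02010876257775891, 'positi
[... 1308 characters left out ...]
4.6, 187.9], 0.64)]
padlock_1 top [([230.4, 131.1], 0.82), ([230.8, 161.1], 0.59), ([225.7, 100.3], 0.59)]
    [686.9  16.3 137.3] [25.7, 25.7]
push_stick side [([233.6, 257.7], 0.67)]
push_stick top [([197.3, 205.5], 0.66), ([228.2, 158.7], 0.55)]
    [540.5 107.6 105.5] [3.1, 3.1]
marker_machine side [([158.2, 307.6], 0.71), ([188.1, 188.5], 0.32)]
marker_machine top [([165.6, 169.1], 0.82), ([230.2, 157.7], 0.29)]
    [649.7 209.9   5.3] [3.8, 3.8]
lock_lane side []
lock_lane top []
carton_1 side [([230.6, 169.9], 0.66), ([248.6, 181.4], 0.62), ([211.8, 160.2], 0.62)]
carton_1 top [([285.6, 169.3], 0.87), ([285.3, 147.4], 0.87), ([288.5, 125.9], 0.72)]
    [631.8 -84.6 176.2] [19.8, 19.8]
```

View pics/side0.png

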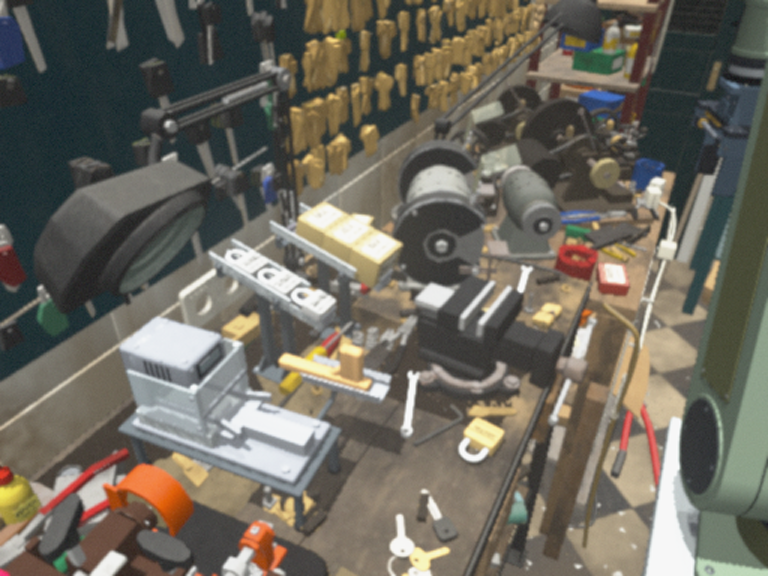

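View pics/top0.png

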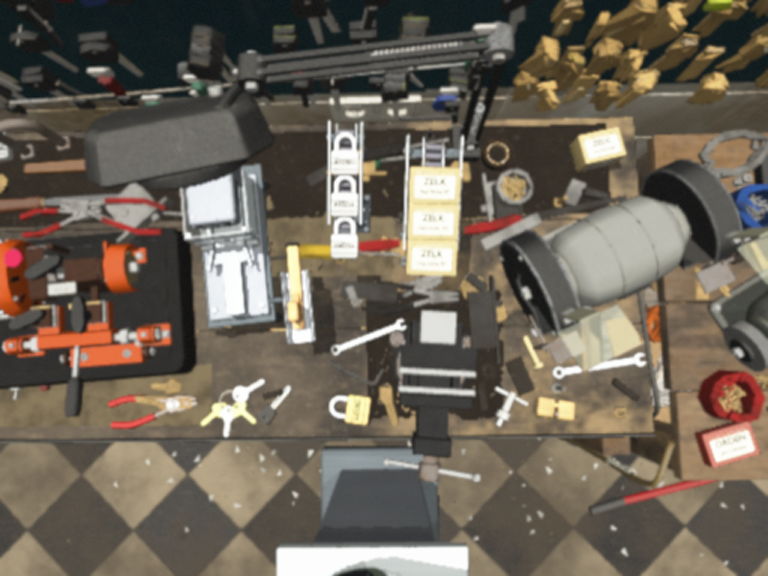

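The side view shows the machine at lower left (190,390 in the enlarged picture), the stick in its tray at (340,370) and the front padlock at (310,300). In the top view, the padlock is at (344,240), the machine bed at (235,280) and the stick at (295,285). Next I'll refine these positions using the known heights and an enlarged crop.

```bash
python3 - <<'E'
from h import *
P=shots()
Z={'lane_front':147.3,'lane_second':162,'guard_front':106,'infeed':106,'home':106,'stick_tip':106,'push_stick':106,'stick_rest':106,'padlock_1':147.3,'shackle_end':163.5,'marker_machine':0}
for nm,z in Z.items():
    for n,p in P.items():
        print(nm,n,[(np.round(d['location']).tolist(),round(d['score'],2),onz(p,d['location'],z)[:2].round(1).tolist()) for d in viewer.pinpoint(nm,p)[:3]])
t=P['top'];s=P['side']
im=t['img'][:,:,::-1][100:230,110:270]; a=cv2.resize(im,None,fx=4.9,fy=4.5,interpolation=cv2.INTER_CUBIC)
cv2.imwrite('pics/topc.png',cv2.resize(im,None,fx=4.6,fy=4.6,interpolation=cv2.INTER_CUBIC))
save(s,'sidec.png',(70,150,280,310),3.7)
E
```

```text
lane_front side [([205.0, 207.0], 0.59, [644.8, 38.6]), ([176.0, 280.0], 0.17, [571.7, 236.8])]
lane_front top [([229.0, 158.0], 0.58, [647.1, 31.3])]
lane_second side [([184.0, 189.0], 0.62, [710.5, 21.7])]
lane_second top [([232.0, 136.0], 0.57, [694.4, 22.8]), ([166.0, 170.0], 0.35, [619.4, 169.2])]
guard_front side [([153.0, 272.0], 0.83, [649.6, 211.0])]
guard_front top [([151.0, 160.0], 0.93, [652.0, 218.9])]
infeed side [([177.0, 279.0], 0.63, [600.5, 204.1])]
infeed top [([155.0, 190.0], 0.59, [581.0, 209.6]), ([149.0, 163.0], 0.16, [645.1, 224.3])]
home side [([212.0, 160.0], 0.39, [787.1, -204.3])]
home top [([149.0, 140.0], 0.6, [701.2, 224.7]), ([227.0, 145.0], 0.2, [686.4, 37.5])]
stick_tip side [([184.0, 243.0], 0.56, [647.7, 116.3])]
stick_tip top [([194.0, 161.0], 0.84, [649.6, 116.3]), ([198.0, 207.0], 0.16, [539.5, 106.4])]
push_stick side [([234.0, 258.0], 0.66, [536.6, 108.4]), ([319.0, 300.0], 0.57, [354.7, 129.3])]
push_stick top [([196.0, 205.0], 0.82, [545.4, 112.0]), ([200.0, 212.0], 0.49, [528.5, 102.9])]
stick_rest side [([236.0, 256.0], 0.86, [536.2, 101.4])]
stick_rest top [([200.0, 213.0], 0.71, [525.9, 103.1])]
padlock_1 side [([188.0, 189.0], 0.85, [717.3, 0.0]), ([209.0, 203.0], 0.82, [646.6, 22.4]), ([164.0, 176.0], 0.49, [802.8, -22.6])]
padlock_1 top [([231.0, 159.0], 0.79, [644.5, 26.1]), ([230.0, 130.0], 0.77, [711.9, 28.4]), ([233.0, 272.0], 0.65, [394.5, 25.2])]
shackle_end side []
shackle_end top [([226.0, 144.0], 0.64, [675.5, 34.7])]
marker_machine side [([159.0, 310.0], 0.83, [650.8, 212.2])]
marker_machine top [([166.0, 170.0], 0.74, [644.8, 206.9])]
```

View pics/topc.png

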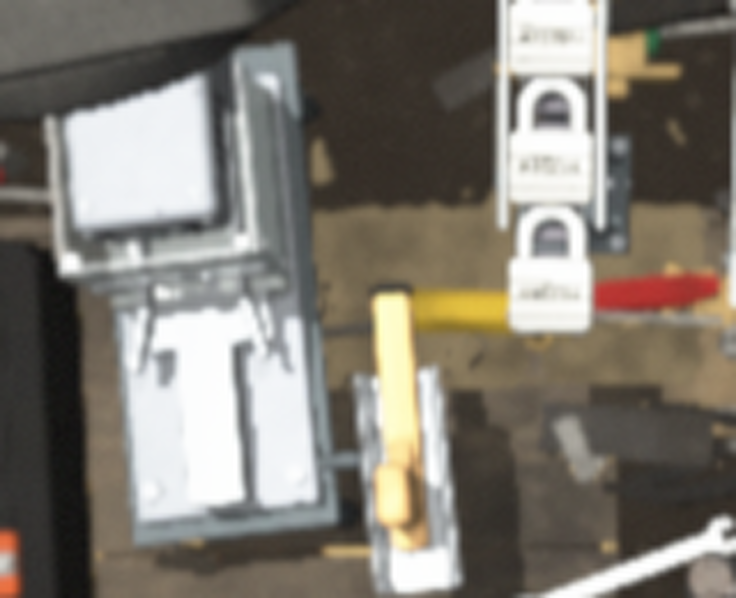

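View pics/sidec.png

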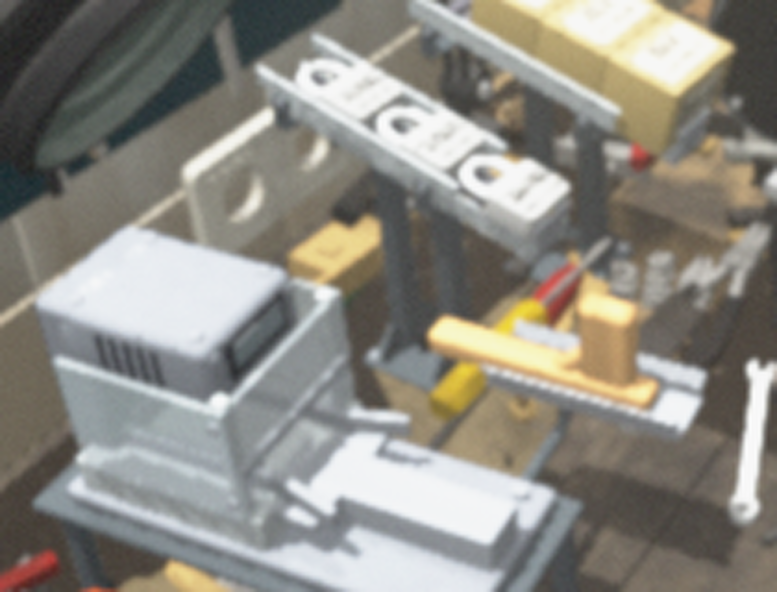

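The top crop shows the infeed bar at x 187–243 with its front end at y 500. It also shows the stick nose at (392,290), the grip top near (396,495) and the front padlock's body centred at (550,293).

```bash
python3 - <<'E'
from h import *
t=viewer.grab_frame('top'); s=viewer.grab_frame('side')
f=lambda x,y,z: onz(t,(110+(x+.5)/4.6-.5,100+(y+.5)/4.6-.5),z)[:2].round(1)
g=lambda x,y,z: onz(s,(70+(x+.5)/3.7-.5,150+(y+.5)/3.7-.5),z)[:2].round(1)
for n,a in dict(barFL=(187,502,106),barFR=(243,502,106),barBL=(183,350,106),barBR=(241,345,106),riserFL=(135,543,90),riserBL=(118,310,90),riserFR=(338,522,90),riserBR=(318,310,90),guardL=(60,275,196),guardR=(283,265,190),
 noseL=(374,290,120),noseR=(411,290,120),griptop=(394,497,168),tailC=(409,547,120),trayFL=(378,590,120),trayFR=(462,585,120),trayBL=(355,375,120),trayBR=(435,370,120),
 lockFL=(510,328,158),lockFR=(588,328,158),lockBL=(512,258,166),lockBR=(592,258,166),shack=(550,207,165), railL=(500,228,165),railR=(603,228,165),railL0=(500,0,210),railR0=(603,0,210)).items(): print(n,f(*a))
for n,a in dict(barFR=(516,515,106),barFL=(500,560,106),nose=(440,335,120),griptop=(608,302,168),tail=(645,388,120),lockFtop=(540,207,160)).items(): print('side',n,g(*a))
E
```

```text
barFL [537.5 219.7]
barFR [537.1 190.9]
barBL [615.7 222.6]
barBR [617.7 192.5]
riserFL [517.6 251.1]
riserBL [639.8 261.7]
riserFR [526.8 145.3]
riserBR [637.6 156. ]
guardL [639.5 255.9]
guardR [643.2 152.4]
noseL [642.5 121.5]
noseR [642.1 102.7]
griptop [534.9 103.8]
tailC [512.5 104. ]
trayFL [491.4 119.6]
trayFR [493.3  77.7]
trayBL [599.3 131.1]
trayBR [601.1  90.7]
lockFL [616.   49.1]
lockFR [615.3  11.5]
lockBL [648.7  47.1]
lockBR [647.9   8.7]
shack [673.4  28.7]
railL [663.7  52.9]
railR [662.6   3.3]
railL0 [761.6  47.6]
railR0 [760.3  -0. ]
side barFR [535.1 196.7]
side barFL [526.6 223.4]
side nose [633.6 118.6]
side griptop [537.7 102.3]
side tail [516.4 103.1]
side lockFtop [618.2  39.2]
```

```bash
cat > pl.py <<'E'
from h import *
def Rt(yaw,slope=0): # tool down, yaw deg; slope: tool z tips forward by slope deg
    return (R.from_euler('z',yaw,degrees=True)*R.from_euler('y',-slope,degrees=True)*R.from_euler('x',180,degrees=True))
def plan(wps,start=None,step=40,ang=6.8):
    s=sensors.state()
    if start is None: start=(s['ee_pos'],R.from_matrix(rot(s['ee_rot'])))
    p=np.array(start[0],float);r=start[1];rows=[]
    for w in wps:
        tp,tr=np.array(w[0],float),w[1]; st=w[2] if len(w)>2 else step
        rv=(r.inv()*tr).as_rotvec(); n=max(1,int(np.ceil(np.linalg.norm(tp-p)/st-.02)),int(np.ceil(np.degrees(np.linalg.norm(rv))/ang)))
        for i in range(n):
            d=r.inv().apply((tp-p)/(n-i)); d=np.round(d/10,2); w_=np.round((r.inv()*tr).as_rotvec()/(n-i),3)
            p=p+r.apply(d*10); r=r*R.from_rotvec(w_); rows.append(np.r_[d,w_])
    for i in range(0,len(rows),5): print([float(round(v,3)) for v in np.concatenate(rows[i:i+5])])
    print('end',p.round(1),r.as_euler('xyz',degrees=True).round(1)); return p,r
E
python3 - <<'E'
from pl import *
t=viewer.grab_frame('top'); s=viewer.grab_frame('side')
# carton_1 top near edge corners (front-right seen from side picture 1.5x: near right (372,280)base.. top corner)
for nm in ('carton_1',):
  for p in (t,s): print([(np.round(d['location']).tolist(),round(d['score'],2)) for d in viewer.boxes_of(nm,p)])
a=ray(t,(457/1.5,275/1.5)); a2=ray(t,(407/1.5,274/1.5)); b=ray(s,(402/1.5,245/1.5)); b2=ray(s,(370/1.5,262/1.5)) 
print(tri([a,b]),tri([a2,b2]))
plan([((330,-330,340),Rt(8,5)),((605,27,245),Rt(-2.8,14))])
E
```

```text
[([288.0, 125.0], 0.93), ([290.0, 171.0], 0.7), ([286.0, 146.0], 0.65)]
[([211.0, 147.0], 0.84), ([230.0, 162.0], 0.79), ([249.0, 171.0], 0.78)]
(array([ 582.07541348, -132.73327188,  184.82221607]), [0.2, 0.2]) (array([590.39441278, -58.7915081 , 189.88421105]), [7.0, 7.0])
[2.67, -2.0, -1.4, -0.001, 0.011, 0.021, 2.64, -2.06, -1.37, -0.001, 0.011, 0.021, 2.62, -2.11, -1.35, -0.001, 0.011, 0.021, 2.58, -2.16, -1.32, -0.001, 0.011, 0.021, 2.55, -2.22, -1.29, -0.001, 0.011, 0.022]
[2.52, -2.27, -1.27, -0.001, 0.011, 0.021, 2.49, -2.32, -1.24, -0.001, 0.01, 0.022, 2.44, -2.37, -1.22, -0.0, 0.011, 0.021, 2.6, -2.63, 1.02, -0.003, 0.013, 0.016, 2.55, -2.67, 1.05, -0.003, 0.013, 0.015]
[2.5, -2.71, 1.07, -0.003, 0.013, 0.016, 2.44, -2.75, 1.1, -0.002, 0.013, 0.015, 2.38, -2.79, 1.12, -0.003, 0.013, 0.016, 2.32, -2.84, 1.15, -0.002, 0.013, 0.015, 2.26, -2.87, 1.17, -0.003, 0.013, 0.016]
[2.2, -2.91, 1.19, -0.002, 0.013, 0.015, 2.14, -2.95, 1.21, -0.003, 0.013, 0.016, 2.08, -2.98, 1.23, -0.002, 0.013, 0.015, 2.02, -3.02, 1.25, -0.003, 0.013, 0.016, 1.95, -3.05, 1.27, -0.002, 0.014, 0.015]
end [605.  27. 245.] [-180.   -14.    -2.8]
```

step_arm --plan '[2.67, -2.0, -1.4, 0, 0.011, 0.021, 2.64, -2.06, -1.37, 0, 0.011, 0.021, 2.62, -2.11, -1.35, 0, 0.011, 0.021, 2.58, -2.16, -1.32, 0, 0.011, 0.021, 2.55, -2.22, -1.29, 0, 0.011, 0.022]' --hand 6.5

```text
time_s: 3.42
ee_pos: [272.5, -410.4, 298.8]
ee_rot: [-179.8, -3.2, 11.6]
force: [0.2, -0.3, 0.4]
gripper_width: 65.2
gripper_force: 0.0
```

step_arm --plan '[2.52, -2.27, -1.27, 0, 0.011, 0.021, 2.49, -2.32, -1.24, 0, 0.01, 0.022, 2.44, -2.37, -1.22, 0, 0.011, 0.021, 2.6, -2.63, 1.02, -0.003, 0.013, 0.016, 2.55, -2.67, 1.05, -0.003, 0.013, 0.015]'

```text
time_s: 3.83
ee_pos: [377.0, -269.9, 326.6]
ee_rot: [-179.9, -6.6, 6.1]
force: [0.0, 0.1, -0.4]
gripper_width: 65.2
gripper_force: 0.0
```

step_arm --plan '[2.5, -2.71, 1.07, -0.003, 0.013, 0.016, 2.44, -2.75, 1.1, -0.002, 0.013, 0.015, 2.38, -2.79, 1.12, -0.003, 0.013, 0.016, 2.32, -2.84, 1.15, -0.002, 0.013, 0.015, 2.26, -2.87, 1.17, -0.003, 0.013, 0.016]'

```text
time_s: 4.25
ee_pos: [491.1, -120.0, 286.2]
ee_rot: [-179.8, -10.2, 1.6]
force: [0.8, -0.9, -0.5]
gripper_width: 65.0
gripper_force: 0.0
```

step_arm --plan '[2.2, -2.91, 1.19, -0.002, 0.013, 0.015, 2.14, -2.95, 1.21, -0.003, 0.013, 0.016, 2.08, -2.98, 1.23, -0.002, 0.013, 0.015, 2.02, -3.02, 1.25, -0.003, 0.013, 0.016, 1.95, -3.05, 1.27, -0.002, 0.014, 0.015]'

```text
time_s: 4.67
ee_pos: [605.6, 29.2, 247.4]
ee_rot: [-179.6, -14.0, -2.9]
force: [0.7, -0.9, 0.1]
gripper_width: 65.1
gripper_force: 0.0
```

step_arm --plan '[0, 0, 0, 0, 0, 0, 0, 0, 0, 0, 0, 0]'

```text
time_s: 4.83
ee_pos: [604.9, 28.9, 246.5]
ee_rot: [-179.6, -13.8, -2.7]
force: [-0.1, -0.2, -0.6]
gripper_width: 65.2
gripper_force: 0.0
```

```bash
python3 - <<'E'
from pl import *
T=np.array([634.5,29.2,150.5]); r=Rt(-2.8,14); z=r.apply([0,0,1])
plan([(T-28*z,r)]); print('then'); plan([(T,r,15)],start=(T-28*z,r))
E
```

```text
[0.29, -0.06, 3.61, -0.004, 0.002, 0.001, 0.28, -0.07, 3.62, -0.003, 0.002, 0.001]
end [627.7  29.5 177.6] [-180.   -14.    -2.8]
then
[-0.0, 0.0, 1.4, 0.0, 0.0, 0.0, -0.0, 0.0, 1.4, 0.0, 0.0, 0.0]
end [634.5  29.2 150.5] [180.  -14.   -2.8]
```

step_arm --plan '[0.29, -0.06, 3.61, -0.004, 0.002, 0.001, 0.28, -0.07, 3.62, -0.003, 0.002, 0.001, 0, 0, 0, 0, 0, 0]'

```text
time_s: 5.08
ee_pos: [624.5, 26.6, 172.4]
ee_rot: [180.0, -13.5, -3.0]
force: [-1.6, -0.6, -1.6]
gripper_width: 65.1
gripper_force: 0.0
```

```bash
python3 - <<'E'
from pl import *
P=shots(); print(sensors.state()['ee_pos'])
a=cv2.resize(P['side']['img'][130:250,150:280,::-1],None,fx=3,fy=3,interpolation=cv2.INTER_CUBIC)
b=cv2.resize(P['top']['img'][100:220,160:290,::-1],None,fx=3,fy=3,interpolation=cv2.INTER_CUBIC)
cv2.imwrite('pics/near.png',np.hstack([a,b]))
E
```

```text
[626.92532192  26.74078671 178.42933177]
```

View pics/near.png

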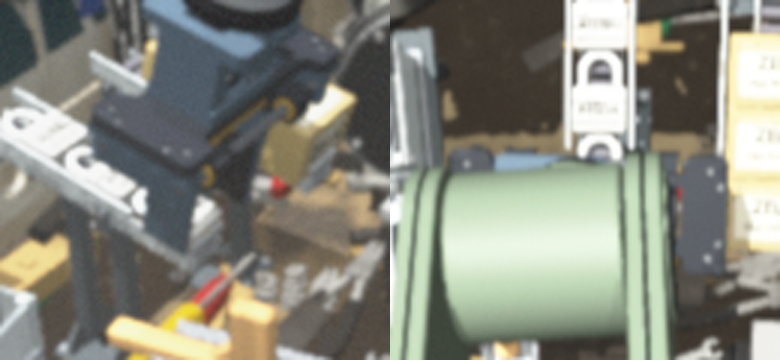

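The left finger hangs beside the front padlock's body (side crop 175,210), and the gripper body clears the cartons in the top crop. Now I'll go down and grip.

step_arm --plan '[0.05, -0.22, 1.4, 0, 0, 0, 0.05, 0, 1.4, 0, 0, 0, 0, 0, 0, 0, 0, 0, 0, 0, 0, 0, 0, 0]'

```text
time_s: 5.52
ee_pos: [636.1, 29.1, 154.0]
ee_rot: [-179.9, -14.3, -3.0]
force: [0.9, -0.1, 0.7]
gripper_width: 64.8
gripper_force: 0.0
```

step_arm --plan '[0, 0, 0, 0, 0, 0, 0, 0, 0, 0, 0, 0, 0, 0, 0, 0, 0, 0, 0, 0, 0, 0, 0, 0, 0, 0, 0, 0, 0, 0]' --hand 3.5 --newtons 30

```text
time_s: 5.93
ee_pos: [636.0, 29.4, 152.9]
ee_rot: [-180.0, -14.2, -3.0]
force: [-1.8, -1.4, 3.7]
gripper_width: 39.7
gripper_force: 30.0
```

step_arm --plan '[0, 0, -0.8, 0, 0, 0, 0, 0, -1.5, 0, 0, 0, 0, 0, -2.2, 0, 0, 0, 0, 0, -2.5, 0, 0, 0, 0, 0, -2, 0, 0, 0]'

```text
time_s: 6.35
ee_pos: [612.9, 31.0, 240.3]
ee_rot: [-179.9, -14.1, -3.0]
force: [-0.4, 0.6, -2.1]
gripper_width: 39.5
gripper_force: 30.0
```

```bash
python3 - <<'E'
from pl import *
print(sensors.state()['ee_pos'],sensors.state()['ee_rot'])
plan([((575,208.7,190),Rt(5,0),30),((583.2,208.7,150),Rt(5,0),30)])
E
```

```text
[612.86546632  31.02742283 240.30091667] [-179.93062675  -14.06086611   -2.99447738]
[-0.83, -2.51, 0.54, 0.002, -0.035, -0.02, -0.76, -2.52, 0.57, 0.002, -0.035, -0.02, -0.69, -2.53, 0.6, 0.002, -0.035, -0.02, -0.61, -2.55, 0.63, 0.002, -0.035, -0.02, -0.54, -2.55, 0.65, 0.003, -0.035, -0.02]
[-0.47, -2.56, 0.68, 0.003, -0.035, -0.019, -0.39, -2.58, 0.69, 0.002, -0.035, -0.02, 0.41, 0.04, 2.0, 0.0, -0.0, 0.0, 0.41, 0.04, 2.0, 0.0, -0.0, 0.0]
end [583.2 208.7 150. ] [180.  -0.   5.]
```

step_arm --plan '[-0.83, -2.51, 0.54, 0.002, -0.035, -0.02, -0.76, -2.52, 0.57, 0.002, -0.035, -0.02, -0.69, -2.53, 0.6, 0.002, -0.035, -0.02, -0.61, -2.55, 0.63, 0.002, -0.035, -0.02, -0.54, -2.55, 0.65, 0.003, -0.035, -0.02]'

```text
time_s: 6.77
ee_pos: [585.6, 158.9, 202.8]
ee_rot: [179.8, -3.9, 2.8]
force: [1.9, -0.0, -1.5]
gripper_width: 40.2
gripper_force: 30.0
```

step_arm --plan '[-0.47, -2.56, 0.68, 0.003, -0.035, -0.019, -0.39, -2.58, 0.69, 0.002, -0.035, -0.02, 0.41, 0.04, 2.0, 0, 0, 0, 0.41, 0.04, 2.0, 0, 0, 0, 0, 0, 0, 0, 0, 0]'

```text
time_s: 7.18
ee_pos: [581.7, 208.2, 144.4]
ee_rot: [179.9, 0.4, 5.1]
force: [-0.3, -0.7, -3.1]
gripper_width: 39.7
gripper_force: 30.0
```

```bash
python3 - <<'E'
from pl import *
s=sensors.state(); print(s['time_s'],s['ee_pos'],s['ee_rot'],s['force'])
P=shots()
for nm in ('padlock_1','shackle_end'):
    for n,p in P.items(): print(nm,n,[(np.round(d['location']).tolist(),round(d['score'],2)) for d in viewer.pinpoint(nm,p)])
a=cv2.resize(P['side']['img'][130:310,80:280,::-1],None,fx=2,fy=2,interpolation=cv2.INTER_CUBIC)
b=cv2.resize(P['top']['img'][60:240,80:280,::-1],None,fx=2,fy=2,interpolation=cv2.INTER_CUBIC)
cv2.imwrite('pics/over.png',np.hstack([a,b]))
E
```

```text
7.1833 [581.72295659 208.21070072 144.40245863] [179.85025943   0.43743847   5.06613161] [-0.33070323 -0.70419375 -3.08560974]
padlock_1 side [([178.0, 271.0], 0.76)]
padlock_1 top [([231.0, 158.0], 0.84), ([227.0, 128.0], 0.84)]
shackle_end side []
shackle_end top []
```

View pics/over.png

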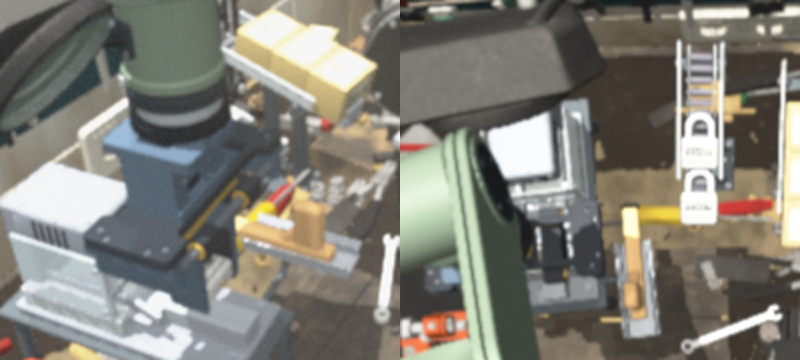

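The two rear padlocks have rolled forward (top crop 700,150 and 700,205), and the held padlock is above the infeed bar. Now I'll lower it.

step_arm --plan '[0.1, 0, 1.2, 0, -0.006, 0, 0, 0, 1.2, 0, 0, 0, 0, 0, 0, 0, 0, 0, 0, 0, 0, 0, 0, 0]'

```text
time_s: 7.82
ee_pos: [584.7, 208.2, 124.1]
ee_rot: [179.9, 0.4, 5.0]
force: [0.5, 0.2, -1.5]
gripper_width: 39.5
gripper_force: 30.0
```

```bash
python3 - <<'E'
from pl import *
s=sensors.state(); print(s['time_s'],s['ee_pos'],s['ee_rot'],s['force'])
p=viewer.grab_frame('side')
print([ (np.round(d['location']),round(d['score'],2),onz(p,d['location'],s['ee_pos'][2]-8.5).round(1)) for d in viewer.pinpoint('padlock_1',p)])
G=np.array([649,214.5]);c=R.from_euler('z',5,degrees=True).apply([1,0,0])[:2]
print('tcp in machine',(s['ee_pos'][:2]-G)@c,(s['ee_pos'][:2]-G)@[-c[1],c[0]])
E
```

```text
7.8167 [584.72445416 208.16917222 124.08646846] [179.94838408   0.3699035    5.00089939] [ 0.47444127  0.19388109 -1.53044354]
[(array([176., 277.]), 0.66, array([598.7, 208.1, 115.6])), (array([206., 201.]), 0.49, array([682.6, -19. , 115.6])), (array([186., 189.]), 0.49, array([753.1, -38.9, 115.6]))]
tcp in machine -64.58272598037466 -0.7047541286284738
```

step_arm --plan '[-0.3, 0, 0.3, 0, 0, 0, 0, 0, 0.3, 0, 0, 0, 0, 0, 0.1, 0, 0, 0, 0, 0, 0, 0, 0, 0, 0, 0, 0, 0, 0, 0]'

```text
time_s: 8.33
ee_pos: [582.2, 208.2, 117.8]
ee_rot: [180.0, 0.3, 5.0]
force: [-0.5, -0.3, -2.4]
gripper_width: 39.7
gripper_force: 30.0
```

step_arm --plan '[0, 0, 0.1, 0, 0, 0, 0, 0, 0, 0, 0, 0]'

```text
time_s: 8.5
ee_pos: [582.2, 208.2, 116.7]
ee_rot: [180.0, 0.3, 5.0]
force: [-0.4, -1.1, -2.3]
gripper_width: 39.9
gripper_force: 30.0
```

step_arm --plan '[0, 0, 0.1, 0, 0, 0, 0, 0, 0, 0, 0, 0]'

```text
time_s: 8.67
ee_pos: [582.1, 208.1, 115.6]
ee_rot: [180.0, 0.3, 5.0]
force: [-0.2, 0.4, -0.7]
gripper_width: 40.0
gripper_force: 30.0
```

step_arm --plan '[0, 0, 0.1, 0, 0, 0, 0, 0, 0, 0, 0, 0]'

```text
time_s: 8.83
ee_pos: [582.3, 208.2, 115.0]
ee_rot: [180.0, 0.2, 5.0]
force: [-0.7, 0.3, -1.9]
gripper_width: 39.7
gripper_force: 30.0
```

step_arm --plan '[0, 0, 0.1, 0, 0, 0, 0, 0, 0, 0, 0, 0]'

```text
time_s: 9.0
ee_pos: [582.3, 208.3, 114.9]
ee_rot: [180.0, 0.2, 5.0]
force: [-2.0, -1.0, 3.3]
gripper_width: 39.7
gripper_force: 30.0
```

step_arm --plan '[0, 0, 0.05, 0, 0, 0, 0, 0, 0, 0, 0, 0]'

```text
time_s: 9.17
ee_pos: [582.3, 208.2, 114.8]
ee_rot: [180.0, 0.2, 5.0]
force: [-2.6, -0.4, 6.6]
gripper_width: 39.7
gripper_force: 30.0
```

step_arm --plan '[0, 0, 0, 0, 0, 0, 0, 0, 0, 0, 0, 0, 0, 0, 0, 0, 0, 0, 0, 0, 0, 0, 0, 0]' --hand 5.8

```text
time_s: 9.5
ee_pos: [582.2, 208.2, 113.0]
ee_rot: [180.0, 0.3, 5.0]
force: [0.1, -0.2, 0.1]
gripper_width: 58.1
gripper_force: 0.0
```

step_arm --plan '[0, 0, -0.5, 0, 0, 0, 0, 0, -1.5, 0, 0, 0, 0, 0, -2.5, 0, 0, 0, 0, 0, -2.5, 0, 0, 0, -1.5, 2, -2, 0, 0, 0]'

```text
time_s: 9.92
ee_pos: [571.8, 189.7, 205.1]
ee_rot: [-179.9, 0.0, 5.1]
force: [-0.1, -0.5, 0.9]
gripper_width: 58.1
gripper_force: 0.0
```

```bash
python3 - <<'E'
from pl import *
s=sensors.state(); print(s['time_s'],s['ee_pos'],s['ee_rot'])
T=(534.5,104.3); plan([((T[0],T[1],240),Rt(4.5)),((T[0],T[1],185),Rt(4.5),30)])
E
```

```text
9.9167 [571.75045472 189.67465857 205.13830982] [-1.79893308e+02  1.24670537e-02  5.14540092e+00]
[-1.49, 2.72, -1.17, -0.001, 0.0, 0.004, -1.48, 2.73, -1.16, -0.0, 0.0, 0.004, -1.47, 2.73, -1.16, -0.001, 0.0, 0.003, -0.0, 0.0, 2.75, 0.0, 0.0, 0.0, -0.0, 0.0, 2.75, 0.0, 0.0, 0.0]
end [534.5 104.3 185. ] [180.    0.    4.5]
```

step_arm --plan '[-1.49, 2.72, -1.17, 0, 0, 0.004, -1.48, 2.73, -1.16, 0, 0, 0.004, -1.47, 2.73, -1.16, 0, 0, 0.003, 0, 0, 2.75, 0, 0, 0, 0, 0, 2.75, 0, 0, 0]'

```text
time_s: 10.33
ee_pos: [533.3, 100.6, 186.3]
ee_rot: [180.0, -0.2, 4.2]
force: [0.7, -0.4, -1.3]
gripper_width: 58.4
gripper_force: 0.0
```

step_arm --plan '[0, 0, 0, 0, 0, 0, 0, 0, 0, 0, 0, 0]'

```text
time_s: 10.5
ee_pos: [531.2, 101.6, 183.0]
ee_rot: [180.0, 0.4, 4.4]
force: [0.5, -0.6, 0.0]
gripper_width: 57.9
gripper_force: 0.0
```

```bash
python3 - <<'E'
from pl import *
s=sensors.state(); print(s['time_s'],s['ee_pos'],s['ee_rot'])
P=shots()
for nm,z in (('padlock_1',106),('shackle_end',115),('guard_front',106),('infeed',106),('push_stick',106),('stick_tip',106)):
    for n,p in P.items(): print(nm,n,[(np.round(d['location']).tolist(),round(d['score'],2),onz(p,d['location'],z)[:2].round(1).tolist()) for d in viewer.pinpoint(nm,p)])
a=cv2.resize(P['side']['img'][200:310,130:280,::-1],None,fx=2.6,fy=2.6,interpolation=cv2.INTER_CUBIC)
b=cv2.resize(P['top']['img'][130:240,110:260,::-1],None,fx=2.6,fy=2.6,interpolation=cv2.INTER_CUBIC)
cv2.imwrite('pics/stick.png',np.hstack([a,b]))
E
```

```text
10.5 [531.18548983 101.6305481  183.02530273] [179.95373078   0.42297424   4.37612112]
padlock_1 side [([185.0, 191.0], 0.63, [758.8, -39.9]), ([176.0, 281.0], 0.62, [597.8, 208.8])]
padlock_1 top [([229.0, 131.0], 0.9, [720.2, 33.4]), ([232.0, 157.0], 0.88, [657.4, 26.9]), ([147.0, 141.0], 0.24, [699.4, 229.0])]
shackle_end side [([162.0, 274.0], 0.79, [623.7, 214.5])]
shackle_end top []
guard_front side [([155.0, 273.0], 0.66, [643.5, 211.5])]
guard_front top [([152.0, 160.0], 0.68, [652.7, 216.2]), ([288.0, 125.0], 0.58, [730.8, -107.3])]
infeed side [([178.0, 279.0], 0.79, [597.5, 203.9])]
infeed top [([184.0, 266.0], 0.74, [403.2, 138.9]), ([227.0, 128.0], 0.7, [726.1, 36.6])]
push_stick side [([237.0, 256.0], 0.56, [534.1, 100.0])]
push_stick top []
stick_tip side [([186.0, 243.0], 0.85, [644.1, 115.1]), ([293.0, 341.0], 0.22, [362.9, 226.6])]
stick_tip top []
```

View pics/stick.png

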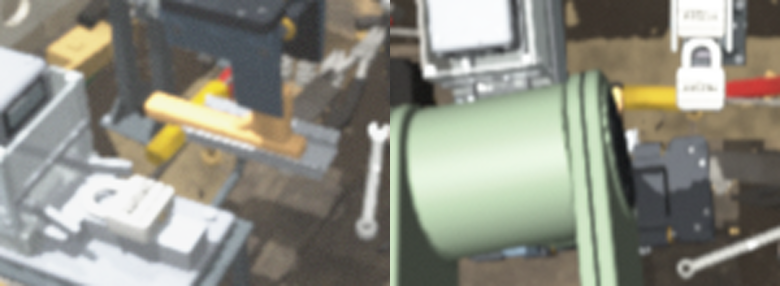

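The padlock lies flat on the infeed bar (side crop 135,205), shackle towards the guard. The fingers are above the stick's grip (270,115).

step_arm --plan '[0.2, -0.15, 1.2, 0, -0.006, 0, 0.15, -0.1, 1.2, 0, 0, 0, 0, 0, 1.0, 0, 0, 0, 0, 0, 0, 0, 0, 0]'

```text
time_s: 11.53
ee_pos: [533.2, 104.3, 146.6]
ee_rot: [179.9, 0.9, 4.4]
force: [-0.5, -0.8, -0.4]
gripper_width: 58.1
gripper_force: 0.0
```

step_arm --plan '[0, 0, 0, 0, 0, 0, 0, 0, 0, 0, 0, 0, 0, 0, 0, 0, 0, 0, 0, 0, 0, 0, 0, 0, 0, 0, 0, 0, 0, 0]' --hand 1 --newtons 35

```text
time_s: 11.95
ee_pos: [535.1, 104.6, 150.0]
ee_rot: [180.0, 0.6, 4.4]
force: [-0.0, -0.6, -0.7]
gripper_width: 28.0
gripper_force: 0.0
```

step_arm --plan '[0, 0, 0, 0, 0, 0]'

```text
time_s: 12.03
ee_pos: [535.0, 104.5, 149.9]
ee_rot: [180.0, 0.6, 4.4]
force: [-0.5, -0.2, -0.2]
gripper_width: 20.8
gripper_force: 0.0
```

step_arm --plan '[0, 0, 0, 0, 0, 0, 0, 0, 0, 0, 0, 0, 0, 0, 0, 0, 0, 0]'

```text
time_s: 12.28
ee_pos: [535.0, 104.5, 149.8]
ee_rot: [180.0, 0.6, 4.4]
force: [0.2, 0.1, 1.7]
gripper_width: 16.1
gripper_force: 35.0
```

```bash
python3 - <<'E'
from pl import *
s=sensors.state(); print(s['time_s'],s['ee_pos'],s['ee_rot'],s['gripper_width'],s['gripper_force'])
G=np.array([649,214.5,0]);Z=R.from_euler('z',5,degrees=True)
M=lambda x,y,z:Z.apply([x,y,z])+G
p0=s['ee_pos']
# stick origin assumed under TCP; nose +110. Above line at origin x=-215
plan([((p0[0],p0[1],p0[2]+25),Rt(4.5),15),((470,130,p0[2]+35),Rt(5),30),(M(-215,0,p0[2]+25),Rt(5),30),(M(-215,0,p0[2]+6),Rt(5),20)]); print(M(-215,0,0))
E
```

```text
12.2833 [534.98013604 104.52421299 149.79690393] [179.96645893   0.58607109   4.38246623] 16.079293057937775 34.999828934669495
[-0.01, 0.0, -1.25, 0.0, 0.005, -0.001, -0.01, 0.0, -1.25, 0.001, 0.005, -0.001, -2.09, -1.02, -0.33, -0.0, 0.0, -0.003, -2.09, -1.02, -0.33, -0.0, 0.0, -0.003, -2.09, -1.03, -0.34, -0.0, 0.0, -0.003]
[-0.98, -2.29, 0.34, -0.0, 0.0, 0.0, -0.97, -2.28, 0.33, -0.0, 0.0, 0.0, -0.98, -2.29, 0.34, -0.0, 0.0, 0.0, 0.0, 0.01, 1.9, -0.0, 0.0, 0.0]
end [434.8 195.7 155.8] [-180.    0.    5.]
[434.81813991 195.76151531   0.        ]
```

step_arm --plan '[0, 0, -1.25, 0, 0, 0, 0, 0, -1.25, 0, 0, 0, -2.09, -1.02, -0.33, 0, 0, -0.003, -2.09, -1.02, -0.33, 0, 0, -0.003, -2.09, -1.03, -0.34, 0, 0, -0.003]'

```text
time_s: 12.7
ee_pos: [469.4, 130.3, 185.0]
ee_rot: [180.0, 0.7, 4.9]
force: [-0.5, 0.8, -0.8]
gripper_width: 15.8
gripper_force: 35.0
```

step_arm --plan '[-0.98, -2.29, 0.34, 0, 0, 0, -0.97, -2.28, 0.33, 0, 0, 0, -0.98, -2.29, 0.34, 0, 0, 0, 0, 0, 1.9, 0, 0, 0, 0, 0, 0, 0, 0, 0]'

```text
time_s: 13.12
ee_pos: [432.4, 196.1, 154.0]
ee_rot: [179.9, 0.9, 5.0]
force: [-1.8, 0.8, -0.8]
gripper_width: 15.8
gripper_force: 35.0
```

```bash
python3 - <<'E'
from pl import *
P=shots()
s=sensors.state(); print(s['time_s'],s['ee_pos'],s['ee_rot'],s['force'])
for nm,z in (('push_stick',112),('stick_tip',112)):
    for n,p in P.items(): print(nm,n,[(np.round(d['location']).tolist(),round(d['score'],2),onz(p,d['location'],z)[:2].round(1).tolist()) for d in viewer.pinpoint(nm,p)])
a=cv2.resize(P['side']['img'][200:310,130:280,::-1],None,fx=2.6,fy=2.6,interpolation=cv2.INTER_CUBIC)
b=cv2.resize(P['top']['img'][130:240,110:260,::-1],None,fx=2.6,fy=2.6,interpolation=cv2.INTER_CUBIC)
cv2.imwrite('pics/stick2.png',np.hstack([a,b]))
E
```

```text
13.2167 [434.50721239 195.75333087 155.99376489] [179.92583928   0.70798762   4.91944295] [-0.05199384  0.49701151 -0.62250999]
push_stick side []
push_stick top [([286.0, 148.0], 0.63, [673.8, -100.9])]
stick_tip side [([200.0, 289.0], 0.97, [546.2, 209.7]), ([257.0, 304.0], 0.21, [442.1, 191.2])]
stick_tip top [([154.0, 204.0], 0.68, [548.6, 210.1])]
```

View pics/stick2.png

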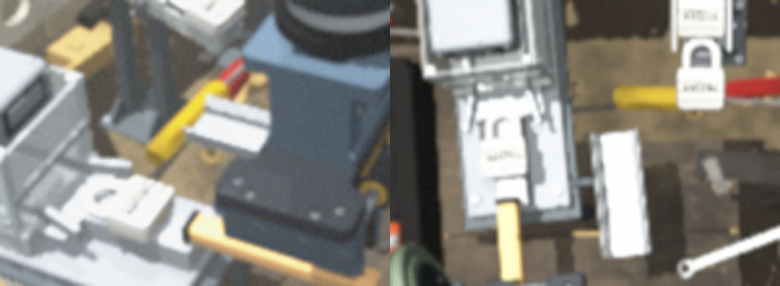

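The nose is at (195,230) in the side crop and (510,210) in the top crop, in line with the padlock and just behind it. Next I'll lower the stick and push.

step_arm --plan '[0.5, 0, 0.42, 0, 0, 0, 0.8, 0, -0.01, 0, 0, 0, 0.8, 0, -0.01, 0, 0, 0, 0.8, 0, -0.01, 0, 0, 0, 0.8, 0, -0.01, 0, 0, 0]'

```text
time_s: 13.83
ee_pos: [472.6, 199.1, 152.0]
ee_rot: [180.0, 0.6, 4.9]
force: [-0.5, -0.4, -0.9]
gripper_width: 15.7
gripper_force: 35.0
```

step_arm --plan '[0.8, 0, -0.01, 0, 0, 0, 0.8, 0, -0.01, 0, 0, 0, 0.8, 0, -0.01, 0, 0, 0, 0.8, 0, -0.01, 0, 0, 0, 0.8, 0, -0.01, 0, 0, 0]'

```text
time_s: 14.25
ee_pos: [512.5, 202.6, 152.1]
ee_rot: [180.0, 0.6, 4.9]
force: [0.4, -0.0, -1.0]
gripper_width: 15.9
gripper_force: 35.0
```

step_arm --plan '[0.8, 0, -0.01, 0, 0, 0, 0.8, 0, -0.01, 0, 0, 0, 0.8, 0, -0.01, 0, 0, 0, 0.8, 0, -0.01, 0, 0, 0, 0, 0, 0, 0, 0, 0]'

```text
time_s: 14.67
ee_pos: [545.7, 205.6, 152.4]
ee_rot: [180.0, 0.5, 4.9]
force: [0.8, -0.8, -0.9]
gripper_width: 15.9
gripper_force: 35.0
```

step_arm --plan '[0.4, 0, 0, 0, 0, 0, 0.4, 0, 0, 0, 0, 0, 0.3, 0, 0, 0, 0, 0, 0.2, 0, 0, 0, 0, 0]'

```text
time_s: 15.0
ee_pos: [556.6, 206.5, 152.2]
ee_rot: [180.0, 0.6, 4.9]
force: [-1.9, -0.9, 0.2]
gripper_width: 15.8
gripper_force: 35.0
```

step_arm --plan '[0.2, 0, 0, 0, 0, 0, 0.1, 0, 0, 0, 0, 0]'

```text
time_s: 15.17
ee_pos: [559.6, 206.7, 152.2]
ee_rot: [180.0, 0.6, 4.9]
force: [-1.6, 0.1, 0.2]
gripper_width: 15.6
gripper_force: 35.0
```

step_arm --plan '[0.1, 0, 0, 0, 0, 0, 0.1, 0, 0, 0, 0, 0]'

```text
time_s: 15.33
ee_pos: [561.4, 206.9, 152.2]
ee_rot: [180.0, 0.6, 4.9]
force: [-0.5, -0.2, 0.4]
gripper_width: 15.7
gripper_force: 35.0
```

step_arm --plan '[0.1, 0, 0, 0, 0, 0, 0.1, 0, 0, 0, 0, 0]'

```text
time_s: 15.5
ee_pos: [562.8, 207.0, 152.1]
ee_rot: [180.0, 0.7, 4.9]
force: [-5.1, -0.3, 2.6]
gripper_width: 16.0
gripper_force: 35.0
```

step_arm --plan '[0.1, 0, 0, 0, 0, 0, 0.05, 0, 0, 0, 0, 0]'

```text
time_s: 15.67
ee_pos: [563.0, 206.9, 151.9]
ee_rot: [180.0, 0.9, 4.9]
force: [-7.2, -0.9, 1.9]
gripper_width: 15.7
gripper_force: 35.0
```

step_arm --plan '[0.1, 0, 0, 0, 0, 0, 0, 0, 0, 0, 0, 0]'

```text
time_s: 15.83
ee_pos: [563.1, 206.9, 151.8]
ee_rot: [179.9, 1.0, 4.9]
force: [-8.7, -0.0, 3.5]
gripper_width: 15.7
gripper_force: 35.0
```

step_arm --plan '[0.1, 0, 0, 0, 0, 0, 0, 0, 0, 0, 0, 0, 0, 0, 0, 0, 0, 0]'

```text
time_s: 16.08
ee_pos: [563.2, 206.9, 151.6]
ee_rot: [179.9, 1.1, 4.9]
force: [-9.7, -0.3, 3.4]
gripper_width: 15.6
gripper_force: 35.0
```

```bash
python3 - <<'E'
from pl import *
s=sensors.state(); print(s['time_s'],s['ee_pos'],s['ee_rot'],s['force'])
P=shots()
for nm,z in (('padlock_1',106),('shackle_end',115),('stick_tip',106),('home',106),('guard_front',106),('infeed',106)):
    for n,p in P.items(): print(nm,n,[(np.round(d['location']).tolist(),round(d['score'],2),onz(p,d['location'],z)[:2].round(1).tolist()) for d in viewer.pinpoint(nm,p)])
E
```

```text
16.0833 [563.19356196 206.8923937  151.56785309] [179.93231529   1.11262503   4.89829718] [-9.65076253 -0.28814918  3.3767802 ]
padlock_1 side [([292.0, 341.0], 0.58, [364.2, 226.9]), ([212.0, 160.0], 0.52, [785.7, -203.1]), ([318.0, 301.0], 0.27, [356.5, 132.5])]
padlock_1 top [([231.0, 159.0], 0.93, [651.2, 28.4]), ([228.0, 134.0], 0.65, [712.7, 35.6]), ([148.0, 151.0], 0.5, [674.8, 225.8])]
shackle_end side []
shackle_end top []
stick_tip side [([140.0, 268.0], 0.75, [678.1, 213.5])]
stick_tip top [([150.0, 151.0], 0.7, [675.2, 222.7])]
home side [([233.0, 258.0], 0.26, [537.8, 106.8])]
home top [([149.0, 142.0], 0.74, [697.1, 224.7])]
guard_front side [([153.0, 272.0], 0.98, [648.9, 210.6])]
guard_front top [([151.0, 162.0], 0.84, [648.4, 220.0])]
infeed side [([178.0, 282.0], 0.88, [592.3, 210.0])]
infeed top [([154.0, 186.0], 0.81, [590.7, 210.9])]
```

```bash
python3 - <<'E'
from pl import *
s=sensors.state(); r0=R.from_matrix(rot([180,.6,4.9])); rT=R.from_matrix(rot([180,.6,4.4]))
plan([((438,196,153),r0,26),((440,195.5,180),r0,26),((480,130,188),r0,30),((535,104.5,180),rT,30)],start=(s['ee_pos'],r0))
E
```

```text
[-2.51, 0.0, -0.0, 0.0, 0.0, 0.0, -2.51, 0.0, -0.0, 0.0, 0.0, 0.0, -2.52, 0.01, -0.0, 0.0, 0.0, 0.0, -2.51, 0.0, -0.01, 0.0, 0.0, 0.0, -2.52, 0.01, -0.0, 0.0, 0.0, 0.0]
[0.08, 0.03, -1.35, 0.0, 0.0, 0.0, 0.09, 0.03, -1.35, 0.0, 0.0, 0.0, 1.14, 2.29, -0.28, 0.0, 0.0, 0.0, 1.14, 2.29, -0.28, 0.0, 0.0, 0.0, 1.14, 2.29, -0.28, 0.0, 0.0, 0.0]
[1.76, 1.0, 0.25, 0.0, -0.0, 0.003, 1.76, 1.0, 0.25, 0.0, -0.0, 0.003, 1.76, 1.0, 0.25, 0.0, -0.0, 0.003]
end [535.  104.5 180. ] [180.    0.6   4.4]
```

step_arm --plan '[-1, 0, 0, 0, 0, 0, -2.6, 0, 0, 0, 0, 0, -2.7, 0, 0, 0, 0, 0, -2.7, 0, 0, 0, 0, 0, -2.5, 0, 0, 0, 0, 0]'

```text
time_s: 17.2
ee_pos: [451.5, 197.3, 153.3]
ee_rot: [180.0, 0.5, 4.9]
force: [-0.3, 0.0, -0.7]
gripper_width: 16.0
gripper_force: 35.0
```

step_arm --plan '[-1.4, 0, 0, 0, 0, 0, 0.08, 0.03, -1.35, 0, 0, 0, 0.09, 0.03, -1.35, 0, 0, 0, 1.14, 2.29, -0.28, 0, 0, 0, 1.14, 2.29, -0.28, 0, 0, 0]'

```text
time_s: 17.62
ee_pos: [468.2, 152.6, 187.1]
ee_rot: [-180.0, 0.3, 5.1]
force: [-0.0, 0.9, -0.6]
gripper_width: 15.9
gripper_force: 35.0
```

step_arm --plan '[1.14, 2.29, -0.28, 0, 0, 0, 1.76, 1.0, 0.25, 0, 0, 0.003, 1.76, 1.0, 0.25, 0, 0, 0.003, 1.76, 1.0, 0.25, 0, 0, 0.003, 0, 0, 0, 0, 0, 0]'

```text
time_s: 18.03
ee_pos: [539.2, 103.3, 180.1]
ee_rot: [179.9, 0.3, 4.3]
force: [0.6, -0.6, -0.9]
gripper_width: 15.5
gripper_force: 35.0
```

step_arm --plan '[0, 0, 0, 0, 0, 0, 0, 0, 0, 0, 0, 0]'

```text
time_s: 18.2
ee_pos: [535.1, 105.0, 180.3]
ee_rot: [180.0, 0.6, 4.4]
force: [-0.0, -0.7, -1.7]
gripper_width: 15.7
gripper_force: 35.0
```

```bash
python3 - <<'E'
from pl import *
s=sensors.state(); print(s['time_s'],s['ee_pos'],s['ee_rot'])
plan([((535,104.5,158),Rt(4.4),12)])
P=shots(); z=s['ee_pos'][2]-43.8
for nm in ('stick_tip','push_stick'):
    for n,p in P.items(): print(nm,n,[(np.round(d['location']).tolist(),round(d['score'],2),onz(p,d['location'],z)[:2].round(1).tolist()) for d in viewer.pinpoint(nm,p)][:2])
a=cv2.resize(P['side']['img'][200:310,90:240,::-1],None,fx=2.6,fy=2.6,interpolation=cv2.INTER_CUBIC)
b=cv2.resize(P['top']['img'][130:240,110:260,::-1],None,fx=2.6,fy=2.6,interpolation=cv2.INTER_CUBIC)
cv2.imwrite('pics/ret.png',np.hstack([a,b]))
E
```

```text
18.2 [535.06893282 104.95340498 180.31511484] [179.97304225   0.61379247   4.38469537]
[0.01, 0.02, 1.12, 0.0, 0.005, -0.0, -0.0, 0.02, 1.11, 0.0, 0.006, -0.0]
end [535.  104.5 158. ] [180.   -0.    4.4]
stick_tip side [([187.0, 226.0], 0.67, [650.8, 98.9])]
stick_tip top [([194.0, 159.0], 0.44, [648.4, 112.5])]
push_stick side [([234.0, 245.0], 0.78, [536.6, 103.8]), ([153.0, 272.0], 0.62, [625.6, 232.9])]
push_stick top []
```

View pics/ret.png

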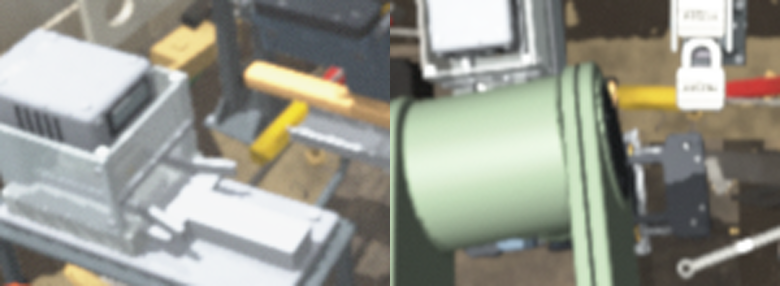

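The infeed bar is empty, with the padlock inside the guard. The stick is held straight above its tray (side crop 300,85), so I'll lower it.

step_arm --plan '[0, 0.03, 1.0, 0, 0, 0, 0, 0, 1.0, 0, 0, 0, 0, 0, 0.6, 0, 0, 0, 0, 0, 0.2, 0, 0, 0, 0, 0, 0, 0, 0, 0]'

```text
time_s: 18.92
ee_pos: [534.5, 104.3, 151.1]
ee_rot: [180.0, 0.8, 4.4]
force: [-0.0, -0.8, -1.2]
gripper_width: 15.8
gripper_force: 35.0
```

step_arm --plan '[0, 0, 0.15, 0, 0, 0, 0, 0, 0, 0, 0, 0]'

```text
time_s: 19.08
ee_pos: [535.3, 104.5, 150.9]
ee_rot: [180.0, 0.6, 4.4]
force: [-0.2, -0.4, -1.0]
gripper_width: 15.6
gripper_force: 35.0
```

step_arm --plan '[0, 0, 0.1, 0, 0, 0, 0, 0, 0, 0, 0, 0]'

```text
time_s: 19.25
ee_pos: [535.3, 104.5, 150.1]
ee_rot: [180.0, 0.6, 4.4]
force: [-0.5, 0.1, -0.1]
gripper_width: 15.9
gripper_force: 35.0
```

Touching down at the same height as it was picked up; release and withdraw.

step_arm --plan '[0, 0, 0.05, 0, 0, 0, 0, 0, 0, 0, 0, 0]'

```text
time_s: 19.42
ee_pos: [535.4, 104.5, 149.8]
ee_rot: [180.0, 0.6, 4.4]
force: [0.3, 0.9, 0.8]
gripper_width: 15.8
gripper_force: 35.0
```

step_arm --plan '[0, 0, 0, 0, 0, 0, 0, 0, 0, 0, 0, 0, 0, 0, 0, 0, 0, 0, 0, 0, 0, 0, 0, 0, 0, 0, 0, 0, 0, 0]' --hand 5

```text
time_s: 19.83
ee_pos: [535.2, 104.5, 149.4]
ee_rot: [180.0, 0.6, 4.4]
force: [-0.4, -0.1, -0.2]
gripper_width: 46.3
gripper_force: 0.0
```

step_arm --plan '[0, 0, -1, 0, 0, 0, 0, 0, -2.5, 0, 0, 0, 0, 0, -3.5, 0, 0, 0, 0, 0, -3.5, 0, 0, 0, -1, 2, -3, 0, 0, 0]'

```text
time_s: 20.25
ee_pos: [529.5, 86.1, 287.4]
ee_rot: [-179.9, 0.4, 4.5]
force: [0.1, -0.7, 0.9]
gripper_width: 49.8
gripper_force: 0.0
```

step_arm --plan '[-2.5, 3, -0.5, 0, 0, 0, -2.5, 3, 0, 0, 0, 0, -2.5, 3, 0, 0, 0, 0, -2, 3, 0, 0, 0, 0, -2, 3, 0, 0, 0, 0]'

```text
time_s: 20.67
ee_pos: [423.7, -75.5, 291.9]
ee_rot: [179.9, 0.5, 4.4]
force: [1.3, -0.6, 0.3]
gripper_width: 49.8
gripper_force: 0.0
```

step_arm --plan '[0, 3, 0, 0, 0, 0, 0, 3, 0, 0, 0, 0, 0, 3, 0, 0, 0, 0, 0, 0, 0, 0, 0, 0, 0, 0, 0, 0, 0, 0]'

```text
time_s: 21.08
ee_pos: [431.8, -165.1, 291.4]
ee_rot: [180.0, 0.6, 4.2]
force: [-0.2, 0.2, 0.0]
gripper_width: 49.8
gripper_force: 0.0
```

```bash
python3 - <<'E'
from pl import *
s=sensors.state(); print(s['time_s'],s['ee_pos'])
P=shots()
for nm,z in (('stick_tip',106),('push_stick',106),('padlock_1',106),('shackle_end',115)):
    for n,p in P.items(): print(nm,n,[(np.round(d['location']).tolist(),round(d['score'],2),onz(p,d['location'],z)[:2].round(1).tolist()) for d in viewer.pinpoint(nm,p)])
a=cv2.resize(P['side']['img'][190:310,90:260,::-1],None,fx=2.35,fy=2.6,interpolation=cv2.INTER_CUBIC)
b=cv2.resize(P['top']['img'][110:230,110:260,::-1],None,fx=2.6,fy=2.6,interpolation=cv2.INTER_CUBIC)
cv2.imwrite('pics/fin.png',np.hstack([a,b]))
E
```

```text
21.0833 [ 431.82492835 -165.14958504  291.39612494]
stick_tip side [([184.0, 240.0], 0.9, [651.4, 110.5])]
stick_tip top [([194.0, 161.0], 0.69, [647.7, 116.8])]
push_stick side [([236.0, 254.0], 0.8, [539.1, 95.2])]
push_stick top [([198.0, 207.0], 0.94, [538.8, 108.2]), ([281.0, 147.0], 0.29, [678.1, -90.1])]
padlock_1 side [([186.0, 191.0], 0.86, [759.6, -43.1]), ([151.0, 272.0], 0.7, [652.5, 212.3]), ([208.0, 200.0], 0.55, [687.9, -34.8])]
padlock_1 top [([229.0, 158.0], 0.91, [654.9, 34.0]), ([231.0, 129.0], 0.91, [723.2, 28.8])]
shackle_end side []
shackle_end top [([149.0, 163.0], 0.68, [644.5, 220.8])]
```

View pics/fin.png

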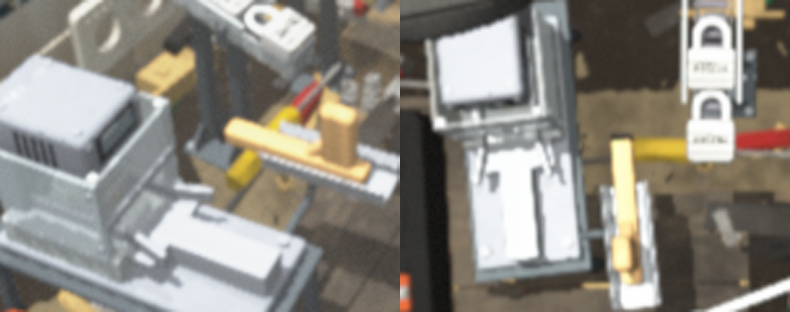

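The stick lies upright in its tray as before (side crop 300,150). The two remaining padlocks are at the lane's front (top crop 710,125 and 712,50), and the infeed is empty. I'll hand the job in.

```bash
python3 -c "
from workcell import env
print(env.job_done())"
```

```text
the job is handed in; nothing more can be done
None
```

I handed the job in at about 21 s: the padlock is pushed home under the guard (about 10 N against the stop; the stop itself is hidden from the cameras), the next two have rolled forward, and the stick is back in its tray; no verdict was returned.

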